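# Brace a jam jar in the clamp board, unscrew its lid and hold it

### The arm

A 7-joint arm with a two-finger parallel gripper is mounted at the origin on the work surface. World frame = base frame: x ahead of the robot, y to its left, z up, the work surface at z = 0. Lengths are in m, angles in rad, forces in N, time in s.
With the tool pointing down it reaches from about 0.4 to 0.9 m from the base axis. Payload 5.5 kg.
Tool frame: the origin (TCP) lies on the centre line of the jaws, within the pads' length; the fingertips stand 11 mm ahead of it and the grasp point (between the pads) lies 8 mm behind it; z points along the fingers, y is the line along which they close (so a half turn about z gives the same grasp; the last joint's range is limited). The gripper opens to 92 mm and grips with 3 to 60 N. Pads are 19 mm wide; open, the fingers measure 130 mm over their backs; the gripper's body (75 mm by 190 mm) begins 47 mm behind the grasp point.
Start: joints at [1.456, 0.501, -0.427, 1.55, 0.221, 1.138, -0.21], TCP at [0.24, -0.604, 0.238] pointing down, gripper open.
Joint ranges: [-2.88, 2.88], [-0.31, 2.03], [-1.54, 1.56], [0.2, 2.42], [-1.41, 4.55], [0.19, 2.02], [-2.57, 2.57]. Speed limits (rad/s): [2.57, 2.57, 3.14, 3.14, 3.14, 3.14, 3.14].

### API

Orientations are given as [roll, pitch, yaw] about the fixed x, y, z axes, in that order (R = Rz(yaw) Ry(pitch) Rx(roll)).
In Python, from workcell import manip, vision gives the robot as it stands. Calls block until the motion is done:
- manip.goto(position, orientation): joint-space move of the TCP to a pose.
- manip.move_straight(position, attitude=None, velocity=0.15): straight line of the TCP; attitude=None keeps the orientation; velocity is the mean speed in m/s.
- manip.movej(angles): joint-space move.
- manip.grip(opening): finger opening in m; the grip force is fixed at half the most; returns when the fingers have stopped.
- manip.wait(seconds).
- manip.inverse_kinematics(position, orientation): joint angles nearest the present ones, or None.
- manip.get_obs(): the state.
- vision.grab_frame(name): name is "scene" or "top" or "wrist"; returns a dict with "color" (384x512x3 uint8, red, green, blue), "K" (3x3 intrinsics, pixels), "rvec" (rotation vector, rad) and "tvec" (3), from world to camera coordinates, as OpenCV has them. Camera axes: x right, y down, z forward; pixel columns grow to the right and rows downward; lengths in m; the calibration is good to about 2 mm. A picture is of the moment at which its call begins. There is no depth.
A pose or a line that the arm cannot do raises manip.PlanningError and nothing moves.
- manip.finish_job(): hands the job in; it is judged then, once.
The state is a dict: "time": time; "q": joint angles; "dq": joint speeds; "joint_torque": joint torques, N m; "tcp_pos": TCP position; "tool_rot": TCP orientation; "ft_force": force on the tool from outside, world axes, zero at the start; "torque": the same for the moment, N m; "gripper_width": finger opening in m; "grip_force": force on a finger pad.
Only numpy, scipy, OpenCV 4.12 (cv2) and the standard library are available. Lean on these libraries where they do the work, as an engineer would, in place of code of your own. Each camera call takes 0.05 s, during which the arm holds its last target. There are 200 camera calls.

### The job

Brace the jam jar that stands in the clamp of the white preparation board by pressing the clamp's lever down until it is fully home. Then unscrew the jar's tight lid (anticlockwise) just until its threads let go, while the jar stays put in the clamp, lift it straight off and end the job still gripping it, not put down, level and at rest, centred about a finger's breadth above the mouth of the jar, which stays clamped. Leave everything else standing where it is.

Things in the scene. Friction and masses are not known exactly. Their poses are not given: they have to be found in the camera images.
- board: White preparation board, fixed, slab x -77 to +185, y -80 to +80 mm, top 20 mm above the worktop. Origin: on the worktop under the clamped jar's centre; x runs along the clamp from jar to lever, z up. Fixed V jaw on the jar's -x side, sliding jaw on its +x side, both up to 64 mm high. Lever pivot: x = 104 mm, y = 0, 52 mm high, axis along y. At first the jar stands loose, 2 to 7 mm to +x, y within 4 mm.
- lever (a joint): Clamp lever with a black grip: 0 = open (at the start), it leans 56 degrees above level towards the board's +x; it turns down about the pivot to 0.899 rad = fully home at a firm stop, 4.5 degrees above level. It pushes the sliding jaw 13 mm towards the jar and locks past dead centre, so it stays down. Pressing on the grip takes about 3 to 8 N.
- lever_press (a point): Point on the upper face of the lever's black grip, 85 mm out from the pivot axis and 8 mm above the lever's centre line; it moves with the lever, from about 127 mm above the worktop (open) to 67 mm (home). The grip spans 45 to 107 mm from the pivot, is 28 mm wide and 16 mm thick.
- pad: Rubber pad (44 mm wide, 34 mm high, 6 mm thick) on the sliding jaw, the face that presses on the jar. Origin: centre of its face towards the jar. It presses on the jar with about 23 N when the lever is home.
- jar_mid (a point): The jam jar in the clamp: glass filled dark red, pale label, straight-sided, 54 mm in diameter, 92 mm high to its rim (112 mm above the worktop), 0.25 to 0.42 kg, loose. This point is on its axis, half-way up (46 mm above its foot); z is up along its axis, x the same way as the shut lid's. Its neck is 44 mm across with four thread starts.
- cap_mid (a point): Tight brass-coloured lid of the jar in the clamp: 60 mm across, 16 mm high, hollow, 4 lugs inside. Point: its centre, half-way up, 41.5 mm above jar_mid when shut (107.5 mm above the worktop). Turned about 40 degrees anticlockwise (from above, 0.2 to 0.5 N m) it rises 3 mm and is free; past 75 degrees the lugs meet the next threads. Raised 13 mm, its skirt clears the rim.
- jar2: Bystander: a second jar of the same kind, shut, not in the clamp, standing on the worktop beside the board. 60 mm across, 96 mm high. Origin: centre of its underside.
- cutter: Bystander: steel ring biscuit cutter, 64 mm across, 35 mm high, on the worktop beside the board. Origin: centre of its underside.
- spoon: Bystander: wooden spoon, 240 mm long, lying beside the board. Origin: underside, mid-length.
- tart: Bystander: small fluted tin with a baked pastry case, 104 mm across, 24 mm high. Origin: centre of its underside.
- measure: Bystander: steel measuring mug, 72 mm across, 75 mm high. Origin: centre of its underside.
- bowl: Bystander: glass mixing bowl, 170 mm across, 75 mm high. Origin: centre of its underside.
- rolling_pin: Bystander: white rolling pin, 300 mm long, 41 mm across its two teal thickness rings, lying on the worktop. Origin: underside, mid-length.
Things that resemble listed ones, but are neither listed nor needed, are in the scene too. What is shaped like the part that bears jar_mid but green, purple or turquoise is not meant.

How it is judged:
On the way, in this order (a step that is already met when the one before it is completed fails the run):
1. the lever is pressed fully down and the jaw's pad bears on the jar, its lid still shut (value of joint lever above 0.85 rad and contact force between pad and jar above 8 N and z of cap_mid in the frame of jar_mid below 0.0435 m), for 0.2 s.
2. the lid, held in the fingers, has come off its threads while the jar stays braced (value of joint lever above 0.85 rad and contact force between the fingers and cap above 1 N and z of cap_mid in the frame of jar_mid above 0.0475 m), for 0.1 s.
At the end, for the whole second after the job is handed in: Fingers hold the lid at rest, level within 10 degrees, within 15 mm of the jar's axis, skirt 2 to 40 mm above the rim, not touching the jar, turned 30 to 150 degrees from shut, not round and round; lever fully down, pad still pressing the upright jar, within 8 mm of the board's origin (value of joint lever above 0.85 rad and contact force between pad and jar above 8 N and angle between jar_mid's own z axis and vertical below 0.1 rad and horizontal distance between jar_mid and board below 0.008 m and contact force between the fingers and cap above 1 N and contact force between cap and jar below 0.1 N and z of cap_mid in the frame of jar_mid between 0.0565 and 0.094 m and horizontal distance between cap_mid and jar_mid below 0.015 m and angle between cap_mid's own z axis and vertical below 0.17 rad and linear speed of cap below 0.03 m/s and angle between the x axis of cap_mid and the x axis of jar_mid, either way round above 0.5 rad); the arm keeps its last pose, push and grip.
It fails at once if another thing on the worktop is shifted by more than 25 mm (distance of any of jar2, cutter, spoon, tart, measure, bowl, rolling_pin from where it was at the start of the episode above 0.025 m).
It fails at once if the jar is pulled up off the board by more than 6 mm, dragged 20 mm out of the clamp's middle or tipped over (horizontal distance between jar_mid and board above 0.02 m or height (world z) of jar_mid above 0.072 m or angle between jar_mid's own z axis and vertical above 0.25 rad).
It also fails if it takes over 45 s, if anything falls off the work surface, if the arm or the gripper's body presses on something with over 40 N, if the wrist force passes 120 N, or if a joint passes its speed limit or range.

## Working session

There is one attempt and no reset: what is moved stays moved. The work goes in short steps, each a Python script; the robot and the scene stay as the last script left them, time stands still between calls to the robot, and variables do not carry over. Pictures are saved under pics/ and viewed, at most 10 in all, crops included, and the job is handed in when it is done.

```bash
mkdir -p pics; ls
python3 - <<'E'
from workcell import manip, vision
import cv2,numpy as np
for n in ["scene","top"]:
    f=vision.grab_frame(n); cv2.imwrite(f"pics/{n}0.png",cv2.resize(f["color"][:,:,::-1],(800,600),interpolation=cv2.INTER_CUBIC))
    np.savez(f"pics/{n}0.npz",**f)
    R=cv2.Rodrigues(np.array(f["rvec"]))[0]; print(n,f["K"],-R.T@np.ravel(f["tvec"]),R[2])
o=manip.get_obs(); print(o["time"],o["tcp_pos"],o["tool_rot"])
E
```

```text
pics
scene [[357.98775734   0.         259.72326484]
 [  0.         357.98775734 187.77084049]
 [  0.           0.           1.        ]] [ 1.18147809 -0.48563862  0.67805091] [-0.64048725  0.50157724 -0.58154652]
top [[426.53694339   0.         251.39352768]
 [  0.         426.53694339 190.90018053]
 [  0.           0.           1.        ]] [ 0.41461946 -0.01386291  1.62710945] [ 0.07289281  0.00957914 -0.99729378]
0.1 [ 0.2394857  -0.60360713  0.23679944] [-3.13982459e+00 -4.49361336e-05  3.77813479e-01]
```

View pics/scene0.png

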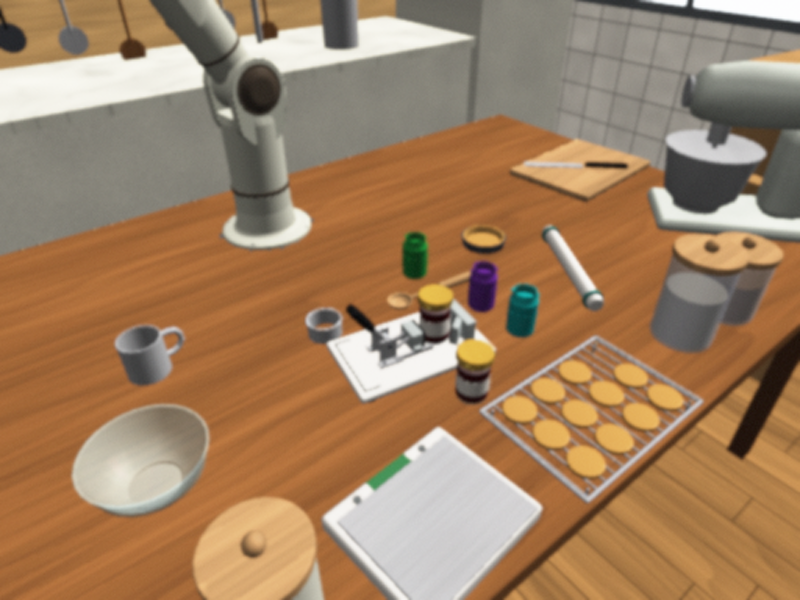

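View pics/top0.png

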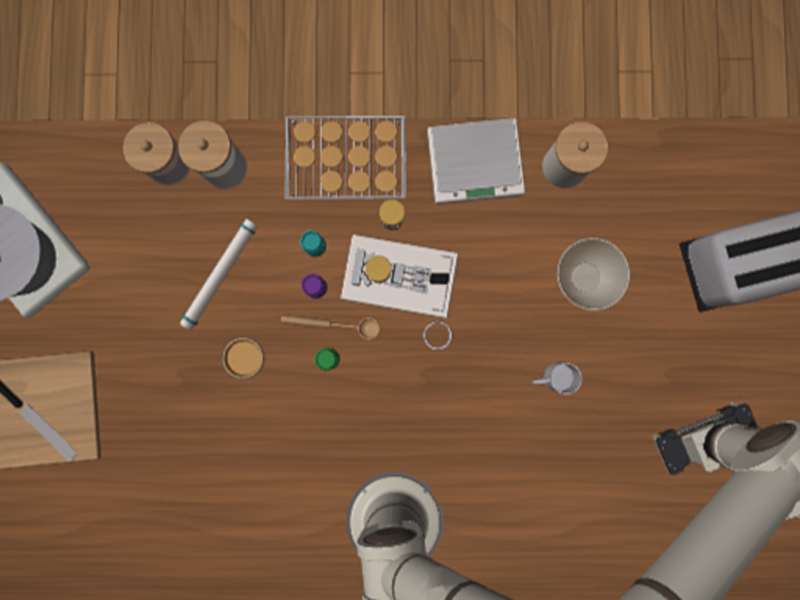

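The top view shows the board, with corners near (352,236), (457,252), (445,317) and (342,299). The brass lid in the clamp is at (378,268) and the black lever grip at (440,279), so the board's +x runs to the image right. The bystander jar is at (392,213). Next I'll measure these points.

```bash
cat > h.py <<'E'
import numpy as np,cv2
def ray(f,px,z):
    R=cv2.Rodrigues(np.array(f["rvec"],float))[0]; t=np.ravel(f["tvec"])
    c=-R.T@t; d=R.T@np.linalg.inv(f["K"])@np.array([px[0],px[1],1.])
    return c+d*(z-c[2])/d[2]
def blob(mask,near):
    n,l,s,c=cv2.connectedComponentsWithStats(mask.astype(np.uint8))
    ok=[i for i in range(1,n) if s[i,4]>15]
    i=min(ok,key=lambda i:np.hypot(*(c[i]-near))); return l==i,c[i],s[i]
E
python3 - <<'E'
from h import *
f=dict(np.load("pics/top0.npz")); im=f["color"]; hsv=cv2.cvtColor(im,cv2.COLOR_RGB2HSV); s=.64
H,S,V=[hsv[:,:,i].astype(int) for i in range(3)]
w=(S<45)&(V>120); w[:140]=0; 
roi=np.zeros_like(w); roi[145:208,212:298]=1
m,c,st=blob(w&roi,(260,178)); 
pts=np.argwhere(w&roi&m)[:,::-1].astype(np.float32)
r=cv2.minAreaRect(pts); W=np.array([ray(f,p,.02) for p in cv2.boxPoints(r)]); print(W,np.linalg.norm(np.diff(W,axis=0),axis=1), W.mean(0))
y=(H>15)&(H<32)&(S>110)&(V>120)
for n in [(378*s,268*s),(392*s,213*s)]:
    m,c,st=blob(y,n); p=np.argwhere(m)[:,::-1].astype(np.float32); e=cv2.minEnclosingCircle(p)
    print("lid",c,st,e, ray(f,c,.1155 ), ray(f,e[0],.1155))
k=(V<50)&roi; m,c,st=blob(k,(440*s,279*s)); print("grip",c,st,ray(f,c,.11))
E
```

```text
[[ 0.53229762  0.12914669  0.02      ]
 [ 0.69010787  0.10158509  0.02      ]
 [ 0.64280779 -0.15563403  0.02      ]
 [ 0.48589425 -0.12639826  0.02      ]] [0.16019899 0.26153197 0.15961388] [ 0.58777688 -0.01282513  0.02      ]
lid [241.54854369 171.41262136] [234 164  16  16 206] ((241.3333282470703, 171.4166717529297), 8.090304374694824) [0.59488478 0.03562172 0.1155    ] [0.59487274 0.03638945 0.1155    ]
lid [250.26728111 135.28110599] [242 128  18  16 217] ((250.36441040039062, 135.46609497070312), 8.648269653320312) [0.72519717 0.0042789  0.1155    ] [0.7245239  0.00393168 0.1155    ]
grip [280.828125 177.5625  ] [275 175  12   6  64] [ 0.57298298 -0.10454188  0.11      ]
```

The measurements agree with the sizes given: the board comes out at 262×160 mm, the lid is +4.7/-1.8 mm from the board origin, and the grip centre is at x = 147 mm. Next I'll press the lever along its arc.

```bash
cat >> h.py <<'E'
ex=np.array([-.180,-.984,0]);ex/=np.linalg.norm(ex);ez=np.array([0,0,1.]);ey=np.cross(ez,ex);O=np.array([.5975,.0403,0])
def tip(deg,gap=0):   # TCP so that the finger's +x lower edge is on lever_press
    a=np.radians(deg); u=np.cos(a)*ex+np.sin(a)*ez; n=-np.sin(a)*ex+np.cos(a)*ez
    return O+.104*ex+.052*ez+.085*u+(.008+gap)*n-.0095*ex+.011*ez
E
python3 - <<'E'
from h import *
from workcell import manip,vision
for yaw in (1.39,-1.75):
    a=manip.inverse_kinematics(tip(56,.03),[np.pi,0,yaw]); print(yaw,None if a is None else np.round(a,2))
    for d in (0,.5,.9): 
        b=manip.inverse_kinematics(O+[0,0,.1],[np.pi,0,yaw+d]); print(None if b is None else np.round(b,2))
rot=[np.pi,0,1.39]
manip.grip(0.0)
try:
    p=tip(56,.03); p[2]=.25; manip.goto(p,rot)
except manip.PlanningError as e: print(e)
manip.move_straight(tip(56,.015),None,.2)
o=manip.get_obs(); print(o["time"],o["tcp_pos"],tip(56,.015),o["ft_force"])
f=vision.grab_frame("wrist"); cv2.imwrite("pics/w1.png",f["color"][:,:,::-1])
E
```

```text
1.39 [ 0.75  0.62 -0.93  1.79  0.58  1.03 -0.58]
[ 0.5   0.71 -0.85  1.78  0.64  0.96 -0.8 ]
[ 0.57  0.76 -0.96  1.78  0.74  1.01 -0.36]
[ 0.6   0.79 -1.01  1.78  0.78  1.03  0.01]
-1.75 [-0.8   0.92  1.35  1.84 -0.97  1.24 -2.45]
[ 0.73  1.01 -1.31  1.77  1.05  1.24  2.08]
[-0.55  0.61  0.59  1.82 -0.44  0.85 -2.57]
[-0.08  0.54 -0.04  1.8   0.03  0.8  -2.56]
4.475 [ 0.57606762 -0.08046305  0.14708213] [ 0.57537382 -0.08065645  0.14632963] [-0.02516461 -0.192912    0.96770032]
```

View pics/w1.png

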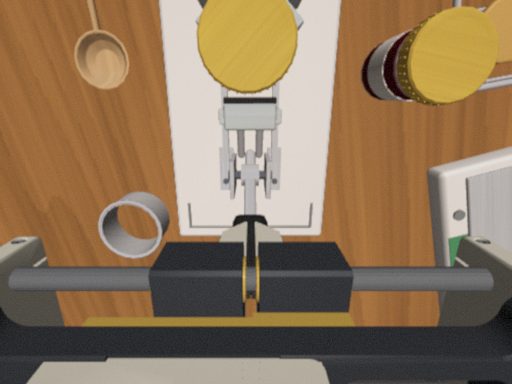

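The wrist view shows the closed fingers (column ~252) lined up with the lever (column ~250), just on its jar side. I'll press now.

Run:
```python
from h import *
from workcell import manip,vision
for d in [56,50,43,36,29,22,15,10,7,5,4,3,2,1]:
    manip.move_straight(tip(d),None,.12 if d>10 else .05)
    o=manip.get_obs(); F=o["ft_force"]; print(d,round(o["time"],2),np.round(F,1),np.round(o["tcp_pos"]-tip(d),4))
    if d<8 and F[2]>20: break
f=vision.grab_frame("wrist"); cv2.imwrite("pics/w2.png",f["color"][:,:,::-1])
```

```text
56 4.8 [-0.4 -0.1  0. ] [ 0.0001 -0.0014  0.0002]
50 5.05 [0.3 0.2 0. ] [-0.0001 -0.0007 -0.0002]
43 5.3 [-0.6  0.2 -0.4] [-0.0004 -0.0006 -0.0005]
36 5.55 [-0.7 -0.6 -0.2] [-0.0003 -0.0005 -0.0004]
29 5.8 [-0.2 -0.2 -0.5] [-0.0001 -0.0002 -0.0002]
22 6.05 [0.8 0.2 0.2] [-0.0001 -0.0002 -0.0001]
15 6.3 [ 0.4 -0.6  0.2] [-0.0003 -0.0002 -0.0002]
10 6.6 [-0.3 -0.8  0.7] [-0.0002 -0.0001 -0.0002]
7 6.85 [ 0.1  0.7 -0.1] [-0.0002 -0.0001 -0.0003]
5 7.1 [-0.2  0.4  0.8] [-0.0002 -0.0001 -0.0002]
4 7.35 [-3.2  0.6  7.5] [0.     0.0001 0.0008]
3 7.6 [-5.7  1.4 17.8] [0.0002 0.0004 0.0019]
2 7.85 [-10.2   1.9  27. ] [0.0003 0.0005 0.0032]
```

View pics/w2.png

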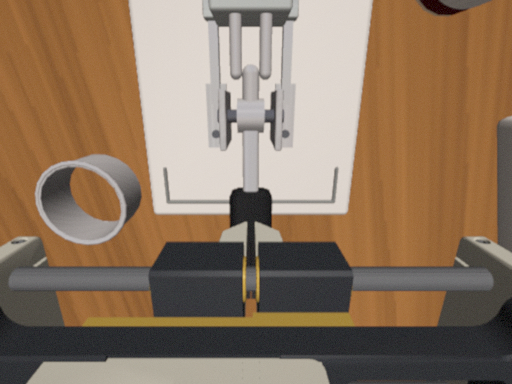

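The force rose to 27 N at 4–2°, which fits the firm stop. The picture shows the lever lying flat, with the black grip at (250,210) under the fingers. I'll back off and look at the clamp and lid from above.

Run:
```python
from h import *
from workcell import manip,vision
p=tip(3); p[2]+=.01; manip.move_straight(p,None,.1)
p=O.copy()+.12*ex; p[2]=.2; manip.move_straight(p,None,.25)
manip.grip(.092)
f=vision.grab_frame("wrist"); np.savez("pics/w3.npz",**f); cv2.imwrite("pics/w3.png",f["color"][:,:,::-1])
t=vision.grab_frame("top"); np.savez("pics/t3.npz",**t)
for f,z,nm in((f,.1155,"w"),(t,.1155,"t")):
    hsv=cv2.cvtColor(f["color"],cv2.COLOR_RGB2HSV); H,S,V=[hsv[:,:,i].astype(int) for i in range(3)]
    y=(H>15)&(H<32)&(S>110)&(V>60)
    R=cv2.Rodrigues(np.array(f["rvec"]))[0]; c=R@(O+[0,0,z])+np.ravel(f["tvec"]); px=(f["K"]@c/c[2])[:2]
    m,c,s=blob(y,px); e=cv2.minEnclosingCircle(np.argwhere(m)[:,::-1].astype(np.float32))
    L=ray(f,e[0],z); print(nm,px,c,s,e,L,"board xy",(L-O)@ex,(L-O)@ey)
o=manip.get_obs();print(o["time"],o["ft_force"])
```

```text
w [251.0889875  50.577593 ] [248.6013527   50.18400637] [ 211    9   77   84 5027] ((248.0, 50.5), 42.08631896972656) [0.59519033 0.04077568 0.1155    ] board xy -5.231163996213813e-05 -0.002357563586791995
t [240.2369784  170.68804295] [240.42512077 171.49275362] [233 164  16  16 207] ((240.4166717529297, 171.6666717529297), 8.090300559997559) [0.59398647 0.03965964 0.1155    ] board xy 0.0012621401719659473 -0.0033409573083701834
10.3917 [-0.12670205 -0.06188945 -0.69726496]
```

View pics/w3.png

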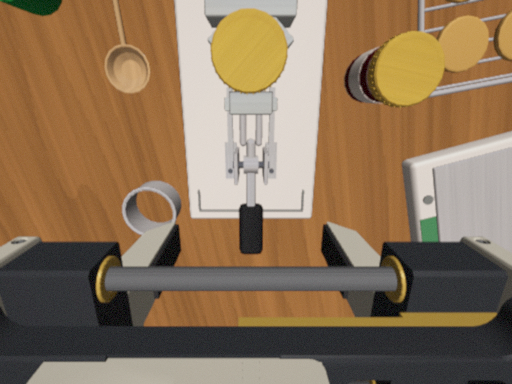

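The lever is lying down and the lid sits at (248,50), which gives (0.595, 0.0405), at the clamp's middle. I'll go down and grip it.

Run:
```python
from h import *
from workcell import manip,vision
L=np.array([.5951,.0404,.2]); manip.move_straight(L,None,.2)
manip.move_straight([L[0],L[1],.0995],None,.1)
manip.grip(.05)
o=manip.get_obs(); print(round(o["time"],2),o["tcp_pos"],np.round(o["ft_force"],1),np.round(o["torque"],2),o["gripper_width"],o["grip_force"],np.round(o["q"],2))
f=vision.grab_frame("scene"); c=f["color"][155:285,190:350,::-1]; cv2.imwrite("pics/s4.png",cv2.resize(c,None,fx=4,fy=4,interpolation=cv2.INTER_CUBIC))
```

```text
12.92 [0.59576877 0.04023975 0.09973891] [ 2.6 -1.2 -0.2] [-0.13 -0.53  0.07] 0.05952757228065904 29.99997178070771 [ 0.5   0.7  -0.84  1.78  0.64  0.95 -0.79]
```

View pics/s4.png

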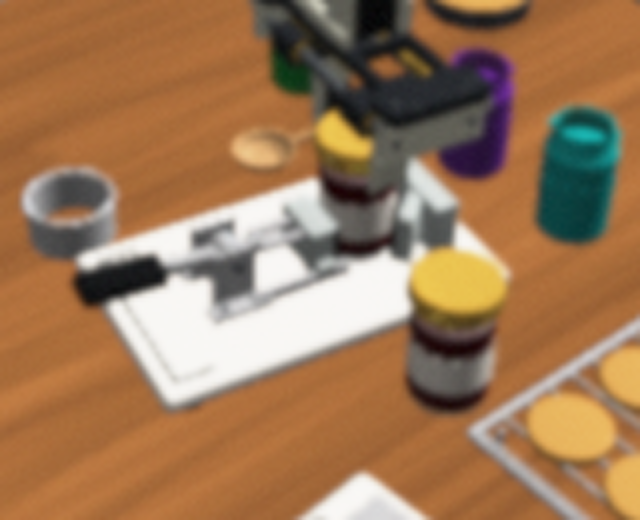

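The fingers hold the lid (width 59.5 mm, 30 N), the clamp is shut and side force is only about 3 N. Next I'll unscrew in small steps, rising 3 mm per 40°.

Run:
```python
from h import *
from workcell import manip,vision
b=np.array([.5955,.0403,.0995])
for d in range(6,55,6):
    p=b+[0,0,.003*min(d,40)/40]
    manip.move_straight(p,[np.pi,0,1.39+np.radians(d)],.02)
    o=manip.get_obs(); print(d,round(o["time"],2),np.round(o["ft_force"],1),np.round(o["torque"],2),np.round(o["tcp_pos"]-p,4),round(o["tool_rot"][2]-1.39,3),round(o["gripper_width"],4))
    if np.abs(o["ft_force"]).max()>25: print("stop");break
```

```text
6 13.22 [ 2.5 -0.3  0.4] [ 0.05 -0.31  0.22] [-0.      0.0002  0.    ] 0.103 0.0593
12 13.48 [ 1.3 -0.5  0.2] [ 0.18 -0.31  0.13] [-0.0002  0.0003 -0.0001] 0.206 0.0596
18 13.74 [ 1.3  0.8 -1.4] [ 0.12 -0.38  0.11] [-0.0001  0.0002 -0.0002] 0.31 0.0596
24 14.0 [ 1.9  0.7 -3.6] [ 0.15 -0.5   0.04] [-0.0002  0.0001 -0.0003] 0.414 0.0596
30 14.26 [ 1.8 -0.7 -4.3] [ 0.13 -0.54  0.07] [-0.0002  0.     -0.0003] 0.518 0.0594
36 14.52 [ 1.9  0.  -5.5] [ 0.1  -0.52  0.02] [-0.0002  0.     -0.0002] 0.623 0.0596
42 14.78 [ 2.1  0.6 -3.8] [ 0.27 -0.59  0.1 ] [0.0001 0.0003 0.0001] 0.728 0.0598
48 15.03 [ 1.1 -0.1 -0. ] [ 0.12 -0.37  0.02] [0.0001 0.0002 0.0003] 0.833 0.0594
54 15.29 [ 1.1  0.2 -0.5] [ 0.12 -0.42 -0.01] [0.0001 0.0002 0.0002] 0.937 0.0598
```

The downward pull built to 5.5 N and fell to zero at 42–48°, so the threads have let go. I'll lift gently and watch the force.

Run:
```python
from h import *
from workcell import manip,vision
o=manip.get_obs(); b=np.array(o["tcp_pos"]); b[:2]=[.5955,.0403]; z0=.1025
ok=True
for dz in (.001,.002,.004,.008,.014,.020,.026):
    manip.move_straight([b[0],b[1],z0+dz],None,.04)
    o=manip.get_obs(); print(dz,round(o["time"],2),np.round(o["ft_force"],1),round(o["gripper_width"],4))
    if o["ft_force"][2]<-9: ok=False;print("stop");break
manip.wait(.5)
o=manip.get_obs(); print(o["tcp_pos"],o["ft_force"],o["grip_force"],o["gripper_width"])
f=vision.grab_frame("scene"); c=f["color"][155:285,190:350,::-1]; cv2.imwrite("pics/s5.png",cv2.resize(c,None,fx=4,fy=4,interpolation=cv2.INTER_CUBIC))
f=vision.grab_frame("wrist"); cv2.imwrite("pics/w5.png",f["color"][:,:,::-1])
```

```text
0.001 15.54 [ 2.  -0.5  0.4] 0.0597
0.002 15.79 [ 1.5 -1.  -0.2] 0.06
0.004 16.04 [ 1.2  1.  -0.3] 0.0598
0.008 16.29 [ 0.6 -0.2 -0.9] 0.0598
0.014 16.59 [-0.5  0.2 -0.4] 0.0597
0.02 16.89 [-1.   0.6  0.1] 0.0594
0.026 17.19 [ 0.7 -0.1  0.4] 0.0599
[0.59547935 0.04033733 0.12843538] [-0.32338903 -0.2157907  -0.35426717] 29.99988062249031 0.059692704128884125
```

View pics/s5.png

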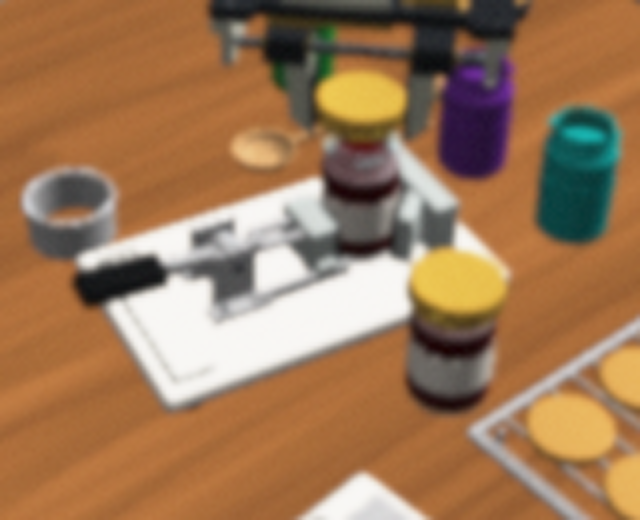

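View pics/w5.png

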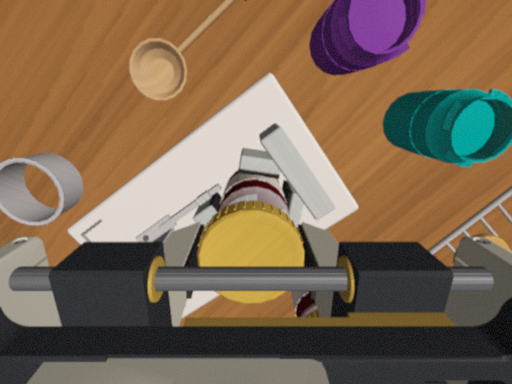

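The scene view shows the lid held level at (360,100) above the open neck at (365,150). The jar is still clamped and the lever is down. The wrist view shows the lid squarely between the pads at (250,255). I'm handing the job in.

```bash
python3 -c "
from workcell import manip
print(manip.finish_job())"
```

```text
the job is handed in; nothing more can be done
None
```

I pressed the lever home and turned the lid about 54° anticlockwise until the threads let go. It is now held level about 16 mm above the mouth of the still-clamped jar, and the job is handed in; no verdict came back.

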